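# Hold the amber glass standard in the colour checker's beam

### The job

At the finishing bench's colour checker, turn the lamp turret until the green window looks at the receiver and has clicked in, and let go of it. Then take the amber glass cell out of the rack, the fingers touching only its two white frosted faces, and hold it upright and still in the light path, half-way between turret and receiver, centred on the beam with its clear faces square to it: finish while holding it there, free of everything but the gripper. Leave the other cells and everything else on the bench where they are.

Things in the scene. Friction and masses are not known exactly. Their poses are not given: they have to be found in the camera images.
- checker: Colour checker, fixed: grey plate 385 x 110 x 20 mm. Origin on the bench under the half-way point (white cross on the plate); x along the beam from turret to receiver, z up. Black turret drum 100 mm wide, axis at x = -130 mm, top 125 mm above the bench. Blue receiver block x = 80 to 140 mm, 70 mm wide, top 117 mm above the bench, window ring out to x = 76 mm. Free space between them.
- beam_mid (a point): Point on the beam (light path) half-way between turret and receiver, 90 mm above the bench (70 mm above the plate), at the height of the round black receiver window. Axes as the checker's: x along the beam. The cell's centre belongs here; nothing there supports it.
- turret (a joint): Turret angle about its upright axis, rad, counter-clockwise from above positive; 0 = green window looks at the receiver. Six windows 60 degrees apart, counter-clockwise green, red, blue, yellow, white, orange (same dots on the drum's top), with a sprung detent at each (about 0.1 N m; let go, it snaps to the nearest). Starts 1 or 2 clicks counter-clockwise of green: turn it clockwise.
- turret_grip (a point): Point on the turret axis in the aluminium bar knob on top of the drum, 147 mm above the bench: the height to grip it. Bar 60 mm long, 14 mm thick, 35 mm tall (125 to 160 mm above the bench). x axis along the bar and towards the green window, y across its thickness; turns with the turret: at joint 0 the bar lies along the beam.
- amber_cell_center (a point): Centre (half-way up) of the amber glass cell, an upright block 70 mm tall, about 130 g, in one of the rack's three slots, centre 47 mm above the bench. x axis normal to the two clear amber faces (28 mm apart), which the fingers must not touch; y normal to the two white frosted faces (30 mm apart, 24 mm wide), which are gripped; z up.
- rack: Low wooden rack fixed to the bench, 200 x 46 x 22 mm (long side along its x); origin under its centre. Three slots 31 x 33 mm, 10 mm deep, at x = -60, 0, +60 mm; cells stand 60 mm out of them, clear faces towards one another along the row, frosted faces towards the rack's long sides (y).
- green_cell_center (a point): Centre of the dark green glass cell in the rack, same size and faces as the amber one; stays there.
- smoke_cell_center (a point): Centre of the dark grey glass cell in the rack, same size and faces as the amber one; stays there.
- glue: Yellow glue bottle, 60 mm in diameter, 120 mm tall; origin under its centre. Bystander.
- varnish: Orange-labelled varnish can, 84 mm in diameter, 100 mm tall; origin under its centre. Bystander.
- driver: Screwdriver lying on the bench. Bystander.
- brush: Paint brush lying on the bench. Bystander.
- sander: Cork sanding block, 60 x 90 x 35 mm; origin under its centre. Bystander.
Mind the look-alikes: they are no part of the job. There is more than one size of the part that bears amber_cell_center; the job needs the largest. Leave any pink or yellow look-alike of the rack alone.

How it is judged (in metres and radians):
On the way, in this order (a step that is already met when the one before it is completed fails the run):
1. the turret is clicked in with the green window facing the receiver, let go of, and the amber cell still in the rack (value of joint turret between -0.1 and 0.1 rad and contact force between the fingers and turret below 0.1 N and distance of amber_cell_center from where it was at the start of the episode below 0.02 m), for 0.2 s.
2. the amber cell is lifted clear of the rack by its frosted faces (contact force between the fingers and amber_cell_c1 above 1 N and contact force between the fingers and amber_cell_c2 above 1 N and height (world z) of amber_cell_center above 0.065 m and contact force between amber_cell and rack below 0.1 N), for 0.2 s.
At the end, for the whole second after the job is handed in: Turret within 0.1 rad of green; both fingers on the amber cell's frosted faces (over 1 N); cell clear of the checker, its centre within 25 mm along, 9 mm across and 14 mm in height of the beam's half-way point, upright and square to the beam within 0.17 rad, under 20 mm/s (value of joint turret between -0.1 and 0.1 rad and contact force between the fingers and amber_cell_c1 above 1 N and contact force between the fingers and amber_cell_c2 above 1 N and x of amber_cell_center in the frame of beam_mid between -0.025 and 0.025 m and y of amber_cell_center in the frame of beam_mid between -0.009 and 0.009 m and z of amber_cell_center in the frame of beam_mid between -0.014 and 0.014 m and angle between amber_cell_center's own z axis and vertical below 0.17 rad and angle between the x axis of amber_cell_center and the x axis of beam_mid, either way round below 0.17 rad and linear speed of amber_cell below 0.02 m/s and contact force between amber_cell and checker below 0.1 N); the arm keeps its last pose, push and grip.
It fails at once if the fingers touch a clear face of the amber cell (over 0.5 N) (contact force between the fingers and amber_cell_c0 above 0.5 N).
It fails at once if another cell is moved by more than 15 mm (distance of any of green_cell_center, smoke_cell_center from where it was at the start of the episode above 0.015 m).
It fails at once if a bystander on the bench is moved by more than 30 mm (distance of any of glue, varnish, driver, brush, sander from where it was at the start of the episode above 0.03 m).
It also fails if it takes over 67 s, if anything falls off the work surface, if the arm or the gripper's body presses on something with over 40 N, if the wrist force passes 120 N, or if a joint passes its speed limit or range.

### The arm

A 6-joint arm with a two-finger parallel gripper is mounted at the origin on the work surface. World frame = base frame: x ahead of the robot, y to its left, z up, the work surface at z = 0. Lengths are in mm, angles in rad, forces in N, time in s.
With the tool pointing down it reaches from about 300 to 775 mm from the base axis. Payload 14.6 kg.
Tool frame: the origin (TCP) lies at the very end of the fingers, on their centre line; the grasp point (between the pads) lies 19 mm behind it; z points along the fingers, y is the line along which they close (so a half turn about z gives the same grasp; the last joint's range is limited). The gripper opens to 94 mm and grips with 3 to 60 N. Pads are 16 mm wide; open, the fingers measure 119 mm over their backs; the gripper's body (75 mm by 177 mm) begins 78 mm behind the grasp point.
Start: joints at [-1.206, 0.3, 1.521, -0, 1.321, -0.067], TCP at [230.17, -499.511, 205.446] pointing down, gripper open.
Joint ranges: [-3.03, 3.03], [-0.79, 2.21], [0.23, 2.52], [-1.04, 4.18], [0, 3.07], [-2.55, 2.55]. Speed limits (rad/s): [2.22, 2.22, 2.57, 3.14, 3.14, 3.14].

### API

Orientations are given as [roll, pitch, yaw] about the fixed x, y, z axes, in that order (R = Rz(yaw) Ry(pitch) Rx(roll)).
In Python, from cell import manip, eyes, ticket gives the robot as it stands. The module is installed in compiled form; this text tells all that it offers.
- The arm moves only by the tool arm_command, never from a script. Its argument "plan" is a list of rows, each a list of 5 numbers: the opening, from -1 (shut) to 1 (fully open), then the shift along the tool's x, y, z in m, then the turn about the tool's z in rad. In form: [[jaw, dx, dy, dz, roll], ...]. A call has 1 to 20 rows; each row shifts and turns the commanded pose from where the row before left it, along the tool's axes as they then stand; what a row does not reach is not made up. A row lasts 1/8 s, in which the tool goes at most 62.5 mm and 10.7 degrees, less where a joint would pass 70% of its speed; a pose out of reach is approached as far as the arm can. A call is refused whole if a number of a shift passes 0.0625 or a number of a turn 0.188, either way. A call with a gripper value outside its range is refused whole. The fingers move at their own pace and stop on an object; "newtons" is the grip in N (left out, the last holds). Time passes only in rows, so rows that do not move let the fingers close. It gives the time, the measured TCP pose, the force, the opening and the grip force at its end, in the units of the state.
- manip.read_state(): the state, without advancing time (a new reading comes with each control period).
- eyes.camera(name): name is "scene" or "top" or "wrist"; returns a dict with "img" (480x640x3 uint8, blue, green, red), "z_map" (480x640 float32, mm along the optical axis (not along the pixel's ray), 0 where there is no reading), "fx", "fy", "cx", "cy" (pixels), "dist" ([k1, k2, p1, p2, k3] as OpenCV has them; the pictures are not rectified), "eye" and "orientation" of the camera in the world. Camera axes: x right, y down, z forward; pixel columns grow to the right and rows downward; lengths in mm; the calibration is good to about 2 mm. A picture is of the moment at which its call begins.
- ticket.sign_off(): hands the job in; it is judged then, once.
The state is a dict: "clock": time; "joints": joint angles; "qd": joint speeds; "effort": joint torques, N m; "eef_pos": TCP position; "eef_rot": TCP orientation; "wrist_force": force on the tool from outside, world axes, zero at the start; "moment": the same for the moment, N m; "finger_gap": finger opening in mm; "finger_force": force on a finger pad.
Only numpy, scipy, OpenCV 4.12 (cv2) and the standard library are available. Lean on these libraries where they do the work, as an engineer would, in place of code of your own. Each camera call takes 0.05 s, during which the arm holds its last target. There are 200 camera calls.

## Working session

There is one attempt and no reset: what is moved stays moved. The work goes in short steps, Python scripts to look and compute and a tool call to move; the robot and the scene stay as the last step left them, time stands still between calls to the robot, and variables do not carry over. Pictures are saved under pics/ and viewed, at most 10 in all, crops included, and the job is handed in when it is done.

Besides the shell and the picture viewer there is one more tool, called as name(argument=value, ...) on one line, values as JSON. arm_command: Moves the arm, as the interface text tells. Its arguments: {"type":"object","properties":{"plan":{"type":"array"},"newtons":{"type":"number"}},"required":["plan"]}

```bash
mkdir -p pics; cat > h.py <<'E'
import numpy as np, cv2
from scipy.spatial.transform import Rotation as R
from cell import manip, eyes, ticket
def world(c):
    h,w=c["z_map"].shape
    K=np.array([[c["fx"],0,c["cx"]],[0,c["fy"],c["cy"]],[0,0,1.]])
    u,v=np.meshgrid(np.arange(w),np.arange(h))
    p=cv2.undistortPoints(np.stack([u,v],-1).reshape(-1,1,2).astype(np.float64),K,np.array(c["dist"],float)).reshape(h,w,2)
    z=c["z_map"].astype(float)
    P=np.dstack([p[...,0]*z,p[...,1]*z,z])
    o=np.array(c["orientation"],float)
    M=o if o.shape==(3,3) else R.from_euler('xyz',o).as_matrix()
    W=P@M.T+np.array(c["eye"]); W[z==0]=np.nan
    return W
def shot(n,tag):
    c=eyes.camera(n); cv2.imwrite(f"pics/{tag}.png",c["img"]); np.savez(f"{tag}.npz",img=c["img"],W=world(c)); return c
E
python3 - <<'E'
from h import *
print(manip.read_state())
for n in("top","scene"):
    c=shot(n,n+"0"); print(n,c["eye"],c["orientation"],c["fx"],c["dist"])
    W=np.load(n+"0.npz")["W"]; print(np.nanmedian(W[...,2]))
E
```

```text
{'clock': 0.0, 'joints': array([-1.20557409e+00,  3.00453351e-01,  1.52162819e+00, -8.95620373e-06,
        1.32069395e+00, -6.65945403e-02]), 'qd': array([ 7.87385042e-04, -3.08052931e-04,  9.62836928e-06,  1.15504231e-03,
       -1.67216272e-03, -1.32746023e-03]), 'effort': array([ 6.57914079e-04, -5.31807339e+01, -3.52734125e+01,  7.08531705e-02,
        2.44307349e-02, -1.10035855e-04]), 'eef_pos': array([ 230.08409008, -499.25148987,  204.87614036]), 'eef_rot': array([-3.14041186e+00, -7.00564530e-05,  4.31818960e-01]), 'wrist_force': array([-0.4919455 , -1.05121375, -0.81067825]), 'moment': array([-0.04956185,  0.00825902,  0.01295765]), 'finger_force': 0.0, 'finger_gap': 94.01435827943504}
top [ 466.66289803  113.85495528 1144.83094807] [-3.10355127  0.02572083 -1.55357907] 527.9731568020507 [-0.0759885  0.         0.         0.         0.       ]
0.6372370901954127
scene [1094.47391766 -527.86702168  834.7949594 ] [-2.26550499 -0.02288289  0.73388319] 588.3392759675503 [0.05048293 0.         0.         0.         0.        ]
0.9230315745412554
```

View pics/top0.png

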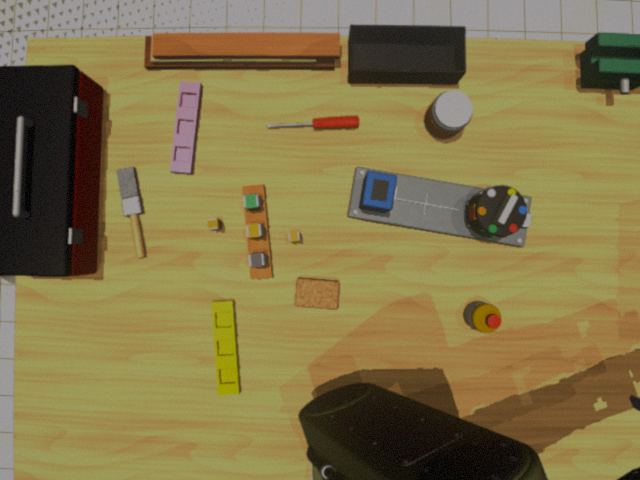

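View pics/scene0.png

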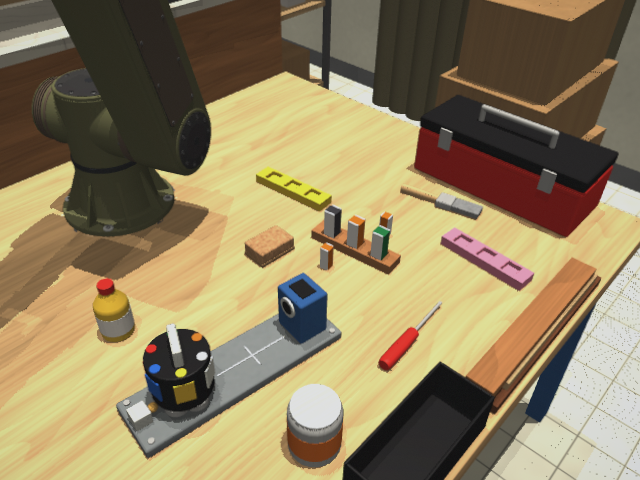

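Top view: the rack is at (257,231) with green (251,202), amber (254,231) and smoke (258,261) cells. Small amber look-alikes stand on the bench at (213,224) and (294,237), and there are pink and yellow racks. The turret is at (500,210), with its green dot at about (493,229), one click counter-clockwise. Next I measure all of these and enlarge the rack and turret.

```bash
python3 - <<'E'
from h import *
d=np.load("top0.npz"); W=d["W"]; img=d["img"]
def box(n,u0,u1,v0,v1,z0,z1):
    m=np.zeros(W.shape[:2],bool); m[v0:v1,u0:u1]=1
    m&=(W[...,2]>z0)&(W[...,2]<z1)
    p=W[m]; r=cv2.minAreaRect(p[:,:2].astype(np.float32))
    print(n,m.sum(),"med",np.median(p,0).round(1),"rect c",np.round(r[0],1),"size",np.round(r[1],1),"ang",round(r[2],2))
    return p
box("rack",235,280,180,282,14,30)
for n,v in(("green",202),("amber",231),("smoke",261)): box(n,238,276,v-12,v+12,74,92)
box("smallA",203,223,215,234,15,80); box("smallB",284,304,228,247,15,80)
box("plate",340,540,160,250,13,26)
box("recv",355,405,165,220,110,124)
box("knob",470,540,170,245,150,168)
box("drum",460,540,170,245,118,131)
box("driver",263,363,112,135,4,50);box("varn",420,480,85,145,92,108);box("glue",460,510,295,340,60,140);box("sander",290,345,272,315,28,42)
hsv=cv2.cvtColor(img,cv2.COLOR_BGR2HSV)
for n,(a,b) in {"green":(45,90),"red":(0,8),"blue":(95,130),"yellow":(24,34),"orange":(9,22)}.items():
    m=(hsv[...,0]>=a)&(hsv[...,0]<=b)&(hsv[...,1]>120)&(hsv[...,2]>70)&(W[...,2]>118)&(W[...,2]<135); m[:,:460]=0;m[:165]=0;m[250:]=0
    print(n,m.sum(),np.median(W[m],0).round(1) if m.any() else'')
a=cv2.resize(img[185:280,190:310],None,fx=5,fy=5,interpolation=cv2.INTER_CUBIC)
s=np.load("scene0.npz")["img"]
b=cv2.resize(s[195:275,300:410],(600,436),interpolation=cv2.INTER_CUBIC)
o=np.zeros((520,800,3),np.uint8); o[:317,:400]=cv2.resize(a,(400,317)); o[:291,400:]=cv2.resize(b,(400,291))
o[318:520,:300]=cv2.resize(img[165:250,455:540],(300,202)); cv2.imwrite("pics/crop1.png",o)
E
```

```text
rack 1261 med [495.6 245.9  21.8] rect c [507.7 250.7] size [200.4  46.5] ang 6.53
green 205 med [566.5 257.5  82. ] rect c [567.3 257.6] size [27.9 30.6] ang 7.05
amber 204 med [507.8 250.3  81.8] rect c [507.6 250.9] size [28.  30.6] ang 6.55
smoke 203 med [447.6 243.2  82. ] rect c [447.9 243.9] size [28.  30.4] ang 6.37
smallA 147 med [520.3 337.   51.5] rect c [521.2 340.3] size [22.9 21.5] ang 6.56
smallB 117 med [497.7 168.8  52. ] rect c [497.3 169.9] size [20.8 22.3] ang 8.24
plate 5376 med [ 564.7 -114.4   19.7] rect c [ 567.4 -140.3] size [385.6 111.4] ang 81.22
recv 1071 med [588.6   1.1 115.3] rect c [589.   -1.3] size [64.  70.3] ang 81.67
knob 275 med [ 552.1 -235.3  159. ] rect c [ 552.6 -236.4] size [15.6 60.9] ang 61.55
drum 1680 med [ 552.  -229.8  124.9] rect c [ 553.  -236.5] size [97.6 99.2] ang 0.88
driver 725 med [743.5  97.5  21.3] rect c [747.1 136.6] size [ 48.8 214.2] ang 0.65
varn 1143 med [ 756.1 -147.4   99.5] rect c [ 757.2 -148.2] size [77.1 76.1] ang 45.96
glue 727 med [ 341.4 -215.7   88.3] rect c [ 338.4 -224.7] size [59.2 58.1] ang 89.94
sander 1225 med [378.9 119.7  34.8] rect c [378.5 120.1] size [89.9 60.2] ang 85.86
green 52 [ 517.5 -217.9  126.1]
red 67 [ 518.3 -257.9  126.7]
blue 53 [ 555.2 -276.1  126.1]
yellow 63 [ 590.2 -255.   125.4]
orange 78 [ 550.3 -197.5  126. ]
```

View pics/crop1.png

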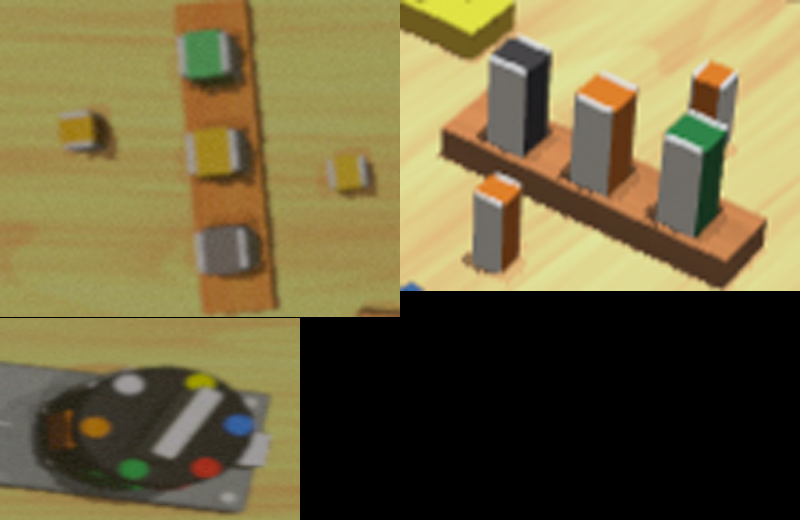

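Amber in the rack's middle slot (top (254,231)) is the 82 mm tall one, 28 x 30 mm, so it is the target. The two loose ambers at (213,224) and (294,237) are only 52 mm tall. Orange now faces the receiver, so green has to go about one click clockwise. Moving over the turret.

arm_command(plan=[[1,0.0336,-0.0086,0,0],[1,0.0336,-0.0086,0,0],[1,0.0336,-0.0086,0,0],[1,0.0336,-0.0086,0,0],[1,0.0336,-0.0086,0,0],[1,0.0336,-0.0086,0,0],[1,0.0336,-0.0086,0,0],[1,0.0336,-0.0086,0,0],[1,0.0336,-0.0086,0,0],[1,0.0336,-0.0086,0,0],[1,0.0336,-0.0086,0,0],[1,0.0336,-0.0086,0,0],[1,0,0,0,0]], newtons=25)

```text
clock: 1.72
eef_pos: [554.1, -235.5, 204.7]
eef_rot: [-3.141, 0.001, 0.434]
wrist_force: [-0.2, -0.2, 0.0]
finger_gap: 93.8
finger_force: 0.0
```

arm_command(plan=[[1,0,0,0,-0.1845],[1,0,0,0,-0.1845],[1,0,0,0,-0.1845],[1,0,0,0,-0.1845],[1,0,0,0,-0.1845],[1,0,0,0,-0.1845],[1,0,0,0,-0.1845],[1,0,0,0,-0.1845],[1,0,0,0,-0.1845],[1,0,0,0,-0.1845],[1,0,0,0,-0.1845],[1,0,0,0,-0.1845],[1,0,0,0,0],[1,0,0,0,0]])

```text
clock: 3.48
eef_pos: [552.8, -237.4, 205.4]
eef_rot: [-3.142, -0.0, 2.641]
wrist_force: [-0.5, -0.1, 0.6]
finger_gap: 94.1
finger_force: 0.0
```

```bash
python3 - <<'E'
from h import *
c=shot("wrist","wrist1"); s=manip.read_state(); print(s["clock"],s["eef_pos"],s["eef_rot"],s["joints"])
W=np.load("wrist1.npz")["W"]
m=(W[...,2]>150)&(W[...,2]<166); m&=np.hypot(W[...,0]-552.6,W[...,1]+236.4)<45
p=W[m][:,:2].astype(np.float32); print(m.sum(),cv2.minAreaRect(p) if len(p) else '')
# plate cross from top0
d=np.load("top0.npz"); T=d["W"]; 
t=shot("top","top1"); T1=np.load("top1.npz")["W"]
E
```

```text
3.525 [ 552.94125107 -237.27247679  205.40488004] [-3.14153409e+00 -1.47501162e-04  2.64200072e+00] [-4.66187607e-01  4.16067058e-01  1.36445542e+00 -5.47990114e-05
  1.36121955e+00 -1.53738060e+00]
1617 ((553.176025390625, -238.123779296875), (14.00107479095459, 59.434837341308594), 62.2972412109375)
```

View pics/wrist1.png

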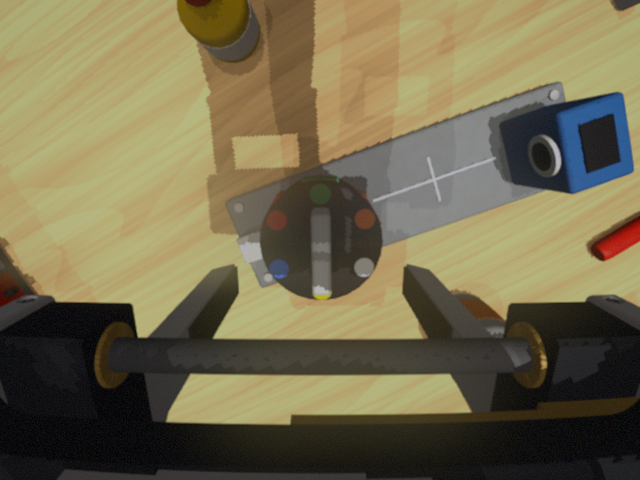

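The wrist view shows the knob bar centred between the open fingers and lined up, with the plate's cross at (434,180). Descending and gripping while I locate the cross.

arm_command(plan=[[1,0,0,0.0186,0],[1,0,0,0.0186,0],[1,0,0,0.0186,0],[1,0,0,0.0186,0],[1,0,0,0,-0.015],[-1,0,0,0,0],[-1,0,0,0,0],[-1,0,0,0,0],[-1,0,0,0,0],[-1,0,0,0,0],[-1,0,0,0,0],[-1,0,0,0,0]], newtons=25)

```text
clock: 5.08
eef_pos: [553.2, -237.0, 131.0]
eef_rot: [3.142, -0.0, 2.661]
wrist_force: [-0.0, -0.4, 0.6]
finger_gap: 27.7
finger_force: 0.0
```

```bash
python3 - <<'E'
from h import *
d=np.load("wrist1.npz"); W=d["W"]; g=d["img"].astype(int)
pl=(W[...,2]>14)&(W[...,2]<26); v=g.min(2)
m=pl&(v>cv2.blur(v.astype(np.float32),(25,25))+25)
m[:,:375]=0; m[:,515:]=0; m[:140]=0; m[225:]=0
print(m.sum()); P=W[m][:,:2]
# long line: RANSAC-free: fit by angle search
dirs=np.radians(np.arange(70,95,.25)); best=max(((lambda q:np.histogram(q,bins=np.arange(q.min(),q.max()+2,2))[0].max())(P@np.array([-np.sin(a),np.cos(a)])),a) for a in dirs)
a=best[1]; q=P@np.array([-np.sin(a),np.cos(a)]); h,e=np.histogram(q,bins=np.arange(q.min(),q.max()+2,2)); c0=e[h.argmax()]+1
on=abs(q-c0)<3; l=cv2.fitLine(P[on].astype(np.float32),cv2.DIST_HUBER,0,.01,.01).ravel()
ang=np.degrees(np.arctan2(l[1],l[0]))%180; n=np.array([-l[1],l[0]]); 
off=abs((P-l[2:])@n)>5; t=(P[off]-l[2:])@l[:2]; tc=np.median(t); print("beam yaw",ang,"cross",l[2:]+tc*l[:2],off.sum(),on.sum())
m=pl.copy(); print("plate rect",cv2.minAreaRect(W[pl][:,:2].astype(np.float32)))
E
```

```text
411
beam yaw 81.09782 cross [ 573.68324152 -110.2416364 ] 90 314
plate rect ((506.912353515625, -227.74298095703125), (777.382080078125, 331.63330078125), 65.20683288574219)
```

arm_command(plan=[[-1,0,0,0,0],[-1,0,0,0,0],[-1,0,0,0,0],[-1,0,0,0,0]], newtons=25)

```text
clock: 5.58
eef_pos: [553.2, -236.9, 131.0]
eef_rot: [3.141, -0.0, 2.661]
wrist_force: [1.0, 1.5, 0.2]
finger_gap: 14.1
finger_force: 25.0
```

arm_command(plan=[[-1,0,0,0,0.1038],[-1,0,0,0,0.1038],[-1,0,0,0,0.1038],[-1,0,0,0,0.1038],[-1,0,0,0,0.1038],[-1,0,0,0,0.1038],[-1,0,0,0,0.1038],[-1,0,0,0,0.1038],[-1,0,0,0,0.1038],[-1,0,0,0,0.1038],[-1,0,0,0,0.1038],[-1,0,0,0,0.1038],[-1,0,0,0,0],[-1,0,0,0,0],[-1,0,0,0,0]])

```text
clock: 7.45
eef_pos: [553.4, -236.9, 131.0]
eef_rot: [3.141, -0.0, 1.417]
wrist_force: [5.2, 3.2, -2.2]
finger_gap: 13.7
finger_force: 25.0
```

```bash
python3 - <<'E'
from h import *
s=manip.read_state(); print(s["eef_pos"],s["eef_rot"],s["moment"],s["finger_gap"],s["joints"])
E
```

```text
[ 553.43415991 -236.86687612  131.04647632] [ 3.14103780e+00 -2.85720394e-04  1.41739949e+00] [ 0.40296272 -0.86891404 -0.06897607] 13.743058566218743 [-4.65439219e-01  4.80833852e-01  1.44921448e+00  4.72502386e-04
  1.21110401e+00 -3.12208517e-01]
```

arm_command(plan=[[1,0,0,0,0],[1,0,0,0,0],[1,0,0,0,0],[1,0,0,0,0],[1,0,0,0,0],[1,0,0,0,0],[1,0,0,-0.02,0],[1,0,0,-0.02,0],[1,0,0,-0.02,0],[1,0,0,-0.02,0],[1,0,0,0,0],[1,0,0,0,0]])

```text
clock: 8.95
eef_pos: [552.9, -236.9, 210.0]
eef_rot: [-3.14, -0.0, 1.415]
wrist_force: [0.2, -0.2, -0.0]
finger_gap: 94.0
finger_force: 0.0
```

```bash
python3 - <<'E'
from h import *
c=shot("wrist","wrist2"); s=manip.read_state(); print(s["clock"],s["eef_pos"],s["eef_rot"])
W=np.load("wrist2.npz")["W"]
m=(W[...,2]>150)&(W[...,2]<166); m&=np.hypot(W[...,0]-552.6,W[...,1]+236.4)<45
print(m.sum(),cv2.minAreaRect(W[m][:,:2].astype(np.float32)))
E
```

```text
9.0 [ 552.86017697 -236.85990484  209.88062713] [-3.14008650e+00 -5.19412502e-04  1.41522982e+00]
1568 ((554.0903930664062, -237.9581298828125), (59.17083740234375, 13.794466018676758), 80.78107452392578)
```

View pics/wrist2.png

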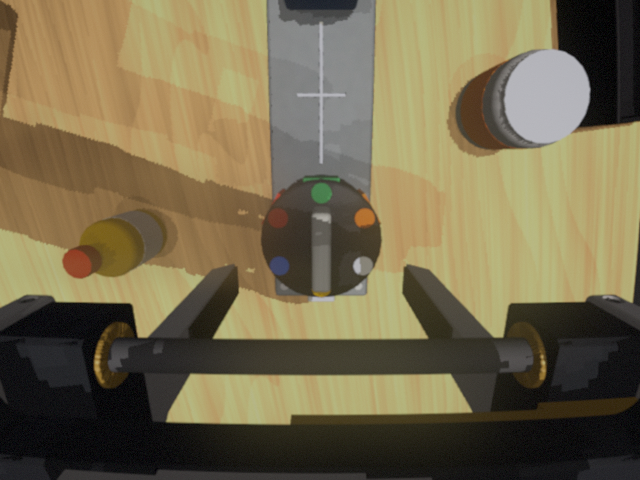

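Green dot (321,193) points straight along the beam line, with bar yaw 80.8° against beam 81.1°: clicked in and released. On to the rack.

arm_command(plan=[[1,0.0339,-0.0086,0,0],[1,0.0339,-0.0086,0,0],[1,0.0339,-0.0086,0,0],[1,0.0339,-0.0086,0,0],[1,0.0339,-0.0086,0,0],[1,0.0339,-0.0086,0,0],[1,0.0339,-0.0086,0,0],[1,0.0339,-0.0086,0,0],[1,0.0339,-0.0086,0,0],[1,0.0339,-0.0086,0,0],[1,0.0339,-0.0086,0,0],[1,0.0339,-0.0086,0,0],[1,0.0339,-0.0086,0,0],[1,0.0339,-0.0086,0,0]])

```text
clock: 10.75
eef_pos: [507.3, 251.5, 210.1]
eef_rot: [-3.141, 0.001, 1.415]
wrist_force: [0.0, 0.1, -0.1]
finger_gap: 94.0
finger_force: 0.0
```

arm_command(plan=[[0.35,0,0,0,0.1628],[0.35,0,0,0,0.1628],[0.35,0,0,0,0.1628],[0.35,0,0,0,0.1628],[0.35,0,0,0,0.1628],[0.35,0,0,0,0.1628],[0.35,0,0,0,0.1628],[0.35,0,0,0,0.1628],[0.35,0,0,0,0],[0.35,0,0,0,0]])

```text
clock: 12.0
eef_pos: [507.7, 250.4, 210.6]
eef_rot: [3.141, 0.001, 0.116]
wrist_force: [0.2, 0.5, 0.6]
finger_gap: 63.5
finger_force: 0.0
```

```bash
python3 - <<'E'
from h import *
c=shot("wrist","wrist3"); s=manip.read_state(); print(s["clock"],s["eef_pos"],s["eef_rot"],s["finger_gap"])
W=np.load("wrist3.npz")["W"]
for n,x,y in(("amber",507.7,251),("green",567.3,257.6),("smoke",448,244)):
    m=(W[...,2]>75)&(W[...,2]<92)&(np.hypot(W[...,0]-x,W[...,1]-y)<28)
    if m.sum()>20: print(n,m.sum(),cv2.minAreaRect(W[m][:,:2].astype(np.float32)),np.median(W[m][:,2]))
E
```

```text
12.05 [507.70583377 250.45292537 210.75386658] [3.14150573e+00 4.09793082e-04 1.15766648e-01] 63.34712046661614
amber 914 ((509.41156005859375, 247.6763916015625), (27.675809860229492, 29.369190216064453), 6.052802085876465) 82.78121039455425
green 987 ((568.7756958007812, 254.6592254638672), (26.65290069580078, 29.85935401916504), 6.688297748565674) 82.79775028398518
smoke 882 ((449.4740295410156, 241.13800048828125), (29.248882293701172, 29.841453552246094), 6.814593315124512) 82.79198136393563
```

View pics/wrist3.png

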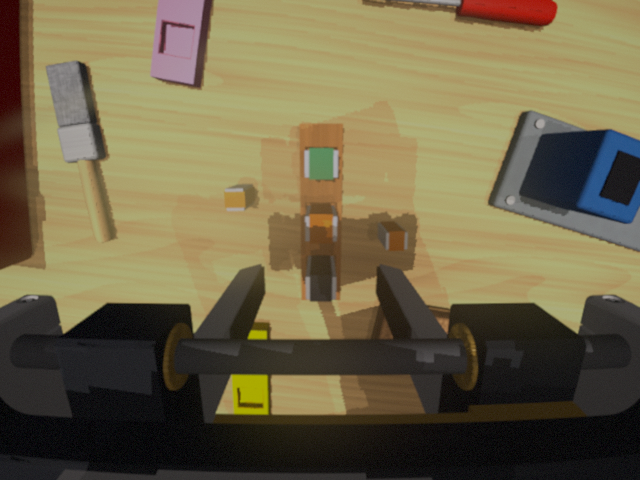

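Amber is centred between the fingers at (321,225), with the white faces left and right and the small look-alikes at (235,199) and (394,238) outside the fingers. Top and wrist estimates differ by about 3 mm, so I use a mean of about (508.6, 249.7). Descending and gripping.

arm_command(plan=[[0.35,0.0008,0.0009,0.025,0],[0.35,0,0,0.025,0],[0.35,0,0,0.025,0],[0.35,0,0,0.025,0],[0.35,0,0,0.025,0],[0.35,0,0,0.025,0],[0.35,0,0,0.0245,0],[0.35,0,0,0,0],[-1,0,0,0,0],[-1,0,0,0,0],[-1,0,0,0,0],[-1,0,0,0,0],[-1,0,0,0,0],[-1,0,0,0,0],[-1,0,0,0,0]], newtons=25)

```text
clock: 13.92
eef_pos: [508.9, 249.7, 37.0]
eef_rot: [-3.141, -0.001, 0.113]
wrist_force: [-1.1, -0.8, 6.2]
finger_gap: 30.2
finger_force: 25.0
```

arm_command(plan=[[-1,0,0,-0.008,0],[-1,0,0,-0.015,0],[-1,0,0,-0.02,0],[-1,0,0,-0.025,0],[-1,0,0,-0.025,0],[-1,0,0,-0.025,0],[-1,0,0,-0.025,0],[-1,0,0,0,0],[-1,0,0,0,0],[-1,0,0,0,0]])

```text
clock: 15.18
eef_pos: [508.3, 249.5, 178.5]
eef_rot: [3.141, 0.002, 0.113]
wrist_force: [-0.9, 0.8, -0.5]
finger_gap: 29.8
finger_force: 25.0
```

```bash
python3 - <<'E'
from h import *
for n in("scene","top"):
    c=shot(n,n+"4"); 
s=manip.read_state(); print(s["clock"],s["eef_pos"],s["eef_rot"],s["finger_gap"])
d=np.load("scene4.npz"); W=d["W"]; h=cv2.cvtColor(d["img"],cv2.COLOR_BGR2HSV)
m=(h[...,0]<20)&(h[...,1]>130)&(np.hypot(W[...,0]-508.7,W[...,1]-250)<30)&(W[...,2]>100)
print(m.sum(),np.nanpercentile(W[m],[2,50,98],axis=0).round(1))
ys,xs=np.where(m); print(xs.min(),xs.max(),ys.min(),ys.max())
cv2.imwrite("pics/lift.png",cv2.resize(d["img"][90:270,270:480],(700,600)))
E
```

```text
15.275 [508.41832725 249.57514792 178.7615245 ] [3.14126371e+00 1.27725950e-03 1.12772162e-01] 30.15291771324129
232 [[497.1 229.8 156.5]
 [520.8 250.6 199.1]
 [525.  264.4 303.8]]
349 378 125 195
```

View pics/lift.png

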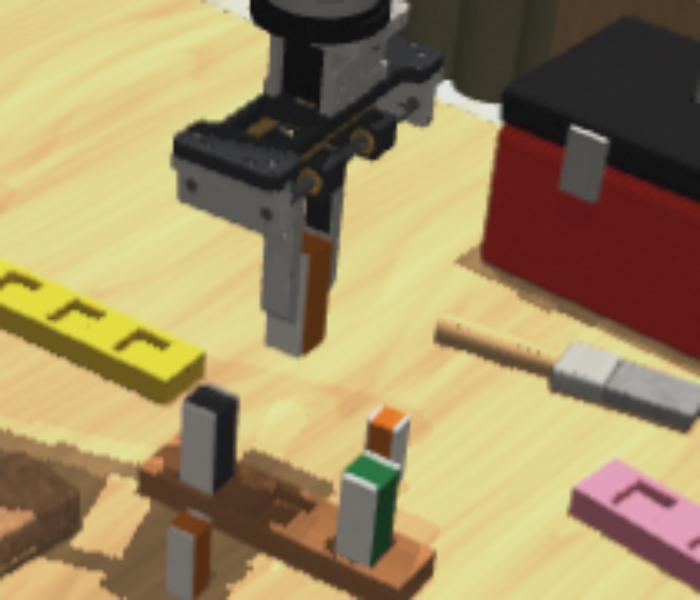

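The lift is good: the cell is upright, held on its white faces, and its neighbours are still in their slots. Carrying it to the light path.

arm_command(plan=[[-1,0.0017,0.026,0,0],[-1,0.0017,0.026,0,0],[-1,0.0017,0.026,0,0],[-1,0.0017,0.026,0,0],[-1,0.0017,0.026,0,0],[-1,0.0017,0.026,0,0],[-1,0.0017,0.026,0,0],[-1,0.0017,0.026,0,0],[-1,0.0017,0.026,0,0],[-1,0.0017,0.026,0,0],[-1,0.0017,0.026,0,0],[-1,0.0017,0.026,0,0],[-1,0.0017,0.026,0,0],[-1,0.0017,0.026,0,0]])

```text
clock: 17.02
eef_pos: [573.3, -110.2, 179.1]
eef_rot: [-3.141, 0.001, 0.113]
wrist_force: [-0.4, -0.3, -0.7]
finger_gap: 29.9
finger_force: 25.0
```

arm_command(plan=[[-1,0,0,0,-0.1303],[-1,0,0,0,-0.1303],[-1,0,0,0,-0.1303],[-1,0,0,0,-0.1303],[-1,0,0,0,-0.1303],[-1,0,0,0,-0.1303],[-1,0,0,0,-0.1303],[-1,0,0,0,-0.1303],[-1,0,0,0,-0.1303],[-1,0,0,0,-0.1303],[-1,0,0,0,0],[-1,0,0,0,0],[-1,0,0,0,0]])

```text
clock: 18.65
eef_pos: [573.3, -109.3, 179.5]
eef_rot: [-3.141, -0.0, 1.414]
wrist_force: [0.1, 0.4, -1.5]
finger_gap: 29.8
finger_force: 25.0
```

arm_command(plan=[[-1,0,0,0.011,0],[-1,0,0,0.011,0],[-1,0,0,0.011,0],[-1,0,0,0.011,0],[-1,0,0,0.011,0],[-1,0,0,0.011,0],[-1,0,0,0.011,0],[-1,0,0,0.011,0],[-1,0,0,0.011,0],[-1,0,0,0,0],[-1,0,0,0,0],[-1,0,0,0,0],[-1,0,0,0,0]])

```text
clock: 20.27
eef_pos: [573.4, -109.4, 80.9]
eef_rot: [3.141, 0.0, 1.416]
wrist_force: [0.7, -0.1, -1.2]
finger_gap: 29.6
finger_force: 25.0
```

```bash
python3 - <<'E'
from h import *
shot("scene","scene5"); s=manip.read_state(); print({k:s[k] for k in("clock","eef_pos","eef_rot","finger_gap","finger_force","wrist_force","qd")})
d=np.load("scene5.npz"); W=d["W"]; h=cv2.cvtColor(d["img"],cv2.COLOR_BGR2HSV)
a=np.radians(81.1); L=(W-[573,-109.5,90])@np.array([[np.cos(a),-np.sin(a),0],[np.sin(a),np.cos(a),0],[0,0,1]])
m=(abs(L[...,0])<25)&(abs(L[...,1])<30)&(abs(L[...,2])<60)&(h[...,0]<22)&(h[...,1]>120)
print(m.sum(),np.percentile(L[m],[3,50,97],axis=0).round(1))
# knob bar in the beam frame and receiver top
cv2.imwrite("pics/final.png",cv2.resize(d["img"][230:450,120:370],(700,600)))
E
```

```text
{'clock': 20.325, 'eef_pos': array([ 573.37429634, -109.35452501,   80.77295758]), 'eef_rot': array([3.14124794e+00, 4.17508138e-06, 1.41577400e+00]), 'finger_gap': 30.060374596356624, 'finger_force': 24.999728500843048, 'wrist_force': array([ 0.58766114,  0.83008734, -0.88233041]), 'qd': array([ 0.00014358,  0.0022102 ,  0.0015322 , -0.00021368,  0.0002249 ,
       -0.00065649])}
268 [[-14.2 -11.  -29.6]
 [-12.9  -0.1  15.6]
 [ -1.3  10.7  36.4]]
```

View pics/final.png

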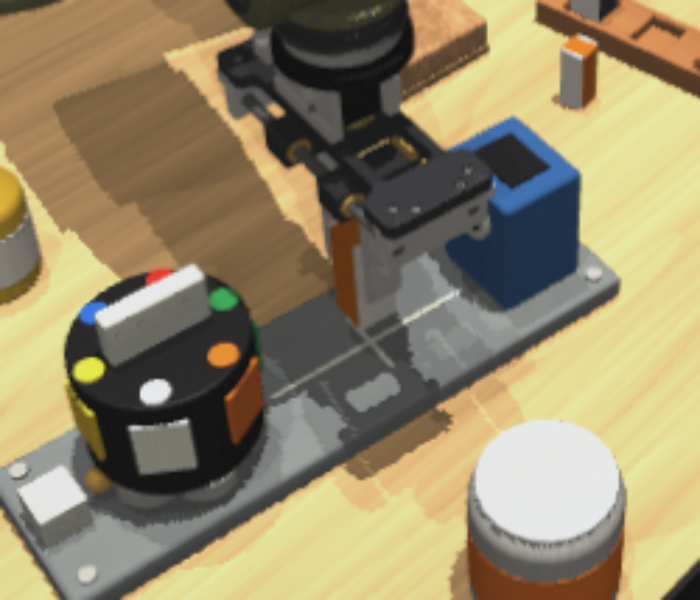

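The cell hangs upright above the cross, clear of the plate. Its turret-side face is at x ≈ -13 mm and its y spread is centred at about 0. Its centre is about 91 mm up, the green dot faces the receiver and the gripper reads 25 N. Handing in.

```bash
python3 -c "
from cell import ticket
print(ticket.sign_off())"
```

```text
the job is handed in; nothing more can be done
None
```

The job is handed in, verdict not shown: at my last look green faced the receiver, clicked in, and the amber cell was held still by its frosted faces within about 1 mm of the beam's half-way point.

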